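# Clamp the seat pan and start its crank bolt

## Robot

A 6-joint arm with a two-finger parallel gripper is mounted at the origin on the work surface. World frame = base frame: x ahead of the robot, y to its left, z up, the work surface at z = 0. Lengths are in m, angles in rad, forces in N, time in s.
With the tool pointing down it reaches from about 0.35 to 0.875 m from the base axis. Payload 15.5 kg.
Tool frame: the origin (TCP) lies on the centre line of the jaws, within the pads' length; the fingertips stand 11 mm ahead of it and the grasp point (between the pads) lies 8 mm behind it; z points along the fingers, y is the line along which they close (so a half turn about z gives the same grasp; the last joint's range is limited). The gripper opens to 85 mm and grips with 20 to 120 N. Pads are 22 mm wide; open, the fingers measure 114 mm over their backs; the gripper's body (76 mm by 85 mm) begins 54 mm behind the grasp point. The pads swing forward as they close: fully open they stand 13 mm farther back than shut.
Start: joints at [-1.442, 0.494, 1.345, -0, 1.302, -0.096], TCP at [0.139, -0.609, 0.242] pointing down, gripper open.
Joint ranges: [-2.91, 2.91], [-0.82, 2.16], [0.22, 2.67], [-1.22, 4.37], [0.12, 2.79], [-3.08, 3.08]. Speed limits (rad/s): [1.89, 1.89, 2.57, 3.01, 3.01, 3.01].

## Interface

Orientations are given as a unit quaternion [x, y, z, w].
In Python, from rig import ctrl, vision gives the robot as it stands. Calls block until the motion is done:
- ctrl.move_ptp(position, orientation): joint-space move of the TCP to a pose.
- ctrl.line_to(position, ori=None, v=0.15): straight line of the TCP; ori=None keeps the orientation; v is the mean speed in m/s.
- ctrl.set_joints(angles): joint-space move.
- ctrl.grip(opening, grasp_force=None): finger opening in m; grasp_force is the grip in N (None keeps the last); returns when the fingers have stopped.
- ctrl.wait(seconds).
- ctrl.ik(position, orientation): joint angles nearest the present ones, or None.
- ctrl.observe(): the state.
- vision.snapshot(name): name is "side" or "top" or "wrist"; returns the picture (420x560x3 uint8, red, green, blue); there is no depth.
- vision.camera_info(name): a dict with "fx", "fy", "cx", "cy" (pixels), "dist_coeffs" ([k1, k2, p1, p2, k3] as OpenCV has them; the pictures are not rectified), "pose" (4x4, takes a point from camera to world coordinates); the wrist camera has in their place "tool_from_camera" (4x4, takes a point from camera to tool coordinates, whose origin is the TCP and whose axes are the flange's). Camera axes: x right, y down, z forward; pixel columns grow to the right and rows downward; lengths in m; the calibration is good to about 2 mm. A picture is of the moment at which its call begins: read the wrist's pose just before it. camera_info takes no time and is no camera call.
A pose or a line that the arm cannot do raises ctrl.PlanningError and nothing moves.
- ctrl.hand_in(): hands the job in; it is judged then, once.
Trained networks look in the newest picture that a camera, given by its name, has taken for a name from the list of things; names that differ only in an ending like _2 or _b are one class to them, and where a whole thing is asked for, a point or a joint stands for the part that bears it (a point fixed in the world has none). Each returns a list of dicts, best first, with "score" (0 to 1); they miss things now and then, are a little off and sometimes report something else, mostly with a low value. They report only what shows in the picture. A call takes as long as a camera call.
- vision.cut_out(target, camera): "pixels" (420x560 bool, what is visible of it).
- vision.tip_of(target, camera): "location" ([x, y, z] in m, in the coordinates of the camera as it stood for that picture, good to about 4 mm: a listed point, or the origin of a listed thing).
The state is a dict: "time_s": time; "joint_pos": joint angles; "joint_velocities": joint speeds; "effort": joint torques, N m; "tool_pos": TCP position; "ee_rot": TCP orientation; "wrist_force": force on the tool from outside, world axes, zero at the start; "moment": the same for the moment, N m; "width": finger opening in m; "grasp_force": force on a finger pad.
Only numpy, scipy, OpenCV 4.12 (cv2) and the standard library are available. Lean on these libraries where they do the work, as an engineer would, in place of code of your own. Each camera call takes 0.05 s, during which the arm holds its last target. There are 200 camera calls.

## Task

Take the orange spring clamp off its parking blade by squeezing its tails and let it snap onto the yellow-marked stretch of the rusty seat pan's upright lip. Then start the crank bolt, which stands wrongly on its thread in the blue boss: swing the crank backward (anticlockwise from above) until you feel the bolt drop into the thread, then forward (clockwise) one full turn. Finish while holding the bolt there, gripping the red sleeve of the crank, and leave everything else where it stands.

Things in the scene. Friction and masses are not known exactly. Their poses are not given: they have to be found in the camera images.
- jig: Repair jig, fixed: dark steel base plate 200 x 340 x 12 mm carrying a rusty brown seat pan (top at z 30 mm) with an upright lip at its -y side and a blue threaded boss at its +y side. Origin: centre of its underside; x and y along the plate's sides, z up.
- lip_top (a point): Middle of the top edge of the pan's upright lip, 75 mm above the table. x runs along the lip, y across it. The lip is 160 mm long, 6 mm thick and rises 45 mm clear of the pan; the yellow mark covers its middle 84 mm (42 mm either side of this point).
- boss_top (a point): Centre of the top of the blue boss (68 mm diameter, top 55 mm above the table), on the bolt's upright axis.
- hub_top (a point): On the bolt's axis, at the top face of the crank (steel hub disc 60 mm diameter and crank arm, both 10 mm thick); it rises and sinks with the bolt and turns with the crank. At bolt_sink = 0 it is 40 mm above boss_top.
- grip_mid (a point): Centre of the red sleeve, 22 mm diameter and 30 mm tall, on the crank's upright steel pin, 45 mm from the bolt's axis. It starts resting on the crank arm's top. It spins freely and slides freely up the pin by up to 27 mm, so a hand holding it may keep its own direction and height while the crank swings and the bolt rises or drops beneath it by its own weight.
- crank: Steel crank of the bolt, turning with it: hub disc on the bolt's axis, arm, and upright pin 12 mm thick that ends 61 mm above the arm's top (at the start about 155 mm above the table). Origin: on the bolt's axis, 95 mm below hub_top; x points along the arm to the pin. Turning takes 1 to 3 N at the sleeve.
- grip: The red sleeve itself, same as at grip_mid. Origin: centre of its underside, 15 mm below grip_mid.
- bolt_sink (a joint): How far the bolt has sunk, m, growing downward. It starts at about 0.001 to 0.003, on the crest of the thread, where it jams if turned forward. Turned backward (up to 0.3 turn) it climbs up to 3 mm, then drops about 10 mm into the thread; a dead stop comes 0.6 rad beyond the drop. Forward turning then sinks it 10 mm per turn.
- clamp: Spring clamp, orange and black, like a clothes peg standing jaws down, 24 mm wide, 0.09 kg. Origin: its pivot. z up, x along the pivot and the edge it grips, y the way it opens. Jaw pads lie 25 to 45 mm below the pivot; the throat ends 5 mm below it. Tails rise 43 mm above it, 50 mm over the outside at the top. It starts on the blade, pivot 24 mm above blade_top.
- clamp_jaw (a joint): Opening angle of the clamp, rad: 0 when gripping a 6 mm edge, 0.42 squeezed open to its stop (about 11 N at the tails, which then stand upright, 34 mm over the outside; the jaws are about 20 mm apart and clamp is tilted by half of this angle), -0.06 shut on nothing.
- blade_top (a point): Middle of the top edge of the parking blade, an upright steel plate 60 mm long and 6 mm thick on a fixed grey foot 70 x 80 x 14 mm; 75 mm above the table. x along the blade, y across it.
- mug: White mug 78 mm wide, 92 mm tall, not needed. Origin: centre of its underside.
- bowl: Small amber bowl 60 mm wide, 34 mm tall, standing on the seat pan between lip and boss, not needed. Origin: centre of its underside.
- bottle: Amber bottle with green cap, 76 mm wide, 215 mm tall, not needed. Origin: centre of its underside.
- pliers: Pliers with yellow handles, lying, 150 mm long, not needed. Origin: their pivot.
- screwdriver: Blue screwdriver, lying, not needed. Origin: underside, near its middle.
- grinder: Angle grinder, black and silver, lying, 290 mm long, not needed. Origin: underside.
- flap_disc: Grey grinding disc 100 mm wide, 8 mm thick, lying flat, not needed. Origin: centre of its underside.

How it is judged:
By the outcome, as a careful person would: the job done as asked, in the order asked, and still so for the second after the job is handed in, while the arm keeps its last pose, push and grip.
It also fails if it takes over 64 s, if anything falls off the work surface, if the arm or the gripper's body presses on something with over 40 N, if the wrist force passes 120 N, or if a joint passes its speed limit or range.

## Working session

There is one attempt and no reset: what is moved stays moved. The work goes in short steps, each a Python script; the robot and the scene stay as the last script left them, time stands still between calls to the robot, and variables do not carry over. Pictures are saved under pics/ and viewed, at most 10 in all, crops included, and the job is handed in when it is done.

```bash
mkdir -p pics; ls
cat > h.py <<'E'
import numpy as np, cv2
from scipy.spatial.transform import Rotation as R
from rig import ctrl, vision
def campose(cam, st):
    ci=vision.camera_info(cam)
    if cam!="wrist": return np.array(ci["pose"])
    T=np.eye(4);T[:3,:3]=R.from_quat(st["ee_rot"]).as_matrix();T[:3,3]=st["tool_pos"]
    return T@np.array(ci["tool_from_camera"])
def tips(cam,names,st):
    T=campose(cam,st);out={}
    for n in names:
        r=vision.tip_of(n,cam)
        out[n]=[(round(d["score"],2),np.round(T[:3,:3]@np.array(d["location"])+T[:3,3],4)) for d in r[:2]]
    return out
def save(img,name): cv2.imwrite("pics/"+name,img[:,:,::-1])
def ray(cam,st,px):
    ci=vision.camera_info(cam);T=campose(cam,st)
    K=np.array([[ci["fx"],0,ci["cx"]],[0,ci["fy"],ci["cy"]],[0,0,1]])
    p=cv2.undistortPoints(np.array(px,float).reshape(-1,1,2),K,np.array(ci["dist_coeffs"]))[:,0]
    d=np.c_[p,np.ones(len(p))]@T[:3,:3].T
    return T[:3,3],d
def at_z(cam,st,px,z):
    o,d=ray(cam,st,px); return o+d*((z-o[2])/d[:,2])[:,None]
def proj(cam,st,P):
    ci=vision.camera_info(cam);T=np.linalg.inv(campose(cam,st))
    K=np.array([[ci["fx"],0,ci["cx"]],[0,ci["fy"],ci["cy"]],[0,0,1]])
    return cv2.projectPoints(np.atleast_2d(P).astype(float),cv2.Rodrigues(T[:3,:3])[0],T[:3,3],K,np.array(ci["dist_coeffs"]))[0][:,0]
def down(yaw): # tool z down, tool y axis at angle yaw in world
    y=np.array([np.cos(yaw),np.sin(yaw),0]);z=np.array([0,0,-1.]);x=np.cross(y,z)
    return R.from_matrix(np.c_[x,y,z]).as_quat()
E
cat > a.py <<'E'
from h import *
st=ctrl.observe();print(st["time_s"],st["tool_pos"],st["ee_rot"],st["width"])
N=["jig","lip_top","boss_top","hub_top","grip_mid","crank","clamp","blade_top","mug","bowl","bottle","pliers","grinder"]
for c in ["top","side"]:
    save(vision.snapshot(c),c+"0.png")
    for k,v in tips(c,N,st).items(): print(c,k,v)
    print(campose(c,st).round(3).tolist())
E
python3 a.py
```

```text
pics
0.0 [ 0.13928019 -0.60893375  0.24169872] [ 9.93691123e-01  1.12149848e-01 -9.94670672e-06 -6.02568450e-04] 0.08524302029127008
top jig []
top lip_top [(0.64, array([ 0.5305, -0.1066,  0.0726]))]
top boss_top [(0.67, array([0.5137, 0.1155, 0.0552])), (0.57, array([ 0.5158, -0.0211,  0.0287]))]
top hub_top [(0.68, array([0.5127, 0.1156, 0.0941])), (0.68, array([0.6994, 0.3514, 0.0012]))]
top grip_mid [(0.46, array([0.5417, 0.0756, 0.103 ]))]
top crank [(0.86, array([ 0.5135,  0.1074, -0.0011]))]
top clamp [(0.78, array([ 0.4536, -0.3303,  0.1018]))]
top blade_top [(0.61, array([ 0.4565, -0.331 ,  0.0727])), (0.38, array([ 0.528 ,  0.0158, -0.0011]))]
top mug [(0.88, array([0.4886, 0.3166, 0.001 ])), (0.39, array([0.6982, 0.3485, 0.0022]))]
top bowl [(0.6, array([ 0.5167, -0.0207,  0.0289]))]
top bottle [(0.7, array([0.6972, 0.3478, 0.0033])), (0.24, array([ 0.454 , -0.3278,  0.0984]))]
top pliers [(0.76, array([ 0.7811,  0.059 , -0.0024]))]
top grinder [(0.75, array([ 0.6981, -0.3627,  0.0027]))]
[[-0.022, -0.994, 0.107, 0.481], [-1.0, 0.021, -0.012, -0.038], [0.01, -0.107, -0.99
[... 404 characters left out ...]
.0017]))]
side clamp [(0.73, array([ 0.4516, -0.3271,  0.1005])), (0.48, array([ 0.5283, -0.1133,  0.0743]))]
side blade_top [(0.59, array([ 0.4545, -0.329 ,  0.0757]))]
side mug [(0.63, array([ 0.4545, -0.3254,  0.103 ]))]
side bowl [(0.68, array([ 0.5124, -0.0196,  0.0293]))]
side bottle [(0.72, array([0.6992, 0.352 , 0.0017])), (0.3, array([0.5159, 0.1089, 0.0895]))]
side pliers [(0.73, array([ 7.783e-01,  5.800e-02, -1.000e-04])), (0.19, array([ 0.4516, -0.3257,  0.0772]))]
side grinder [(0.81, array([ 0.6969, -0.3619, -0.0051])), (0.67, array([0.5127, 0.1101, 0.0891]))]
[[-0.91, -0.304, 0.281, 0.303], [-0.413, 0.698, -0.585, 0.599], [-0.018, -0.649, -0.761, 0.934], [0.0, 0.0, 0.0, 1.0]]
```

View pics/top0.png

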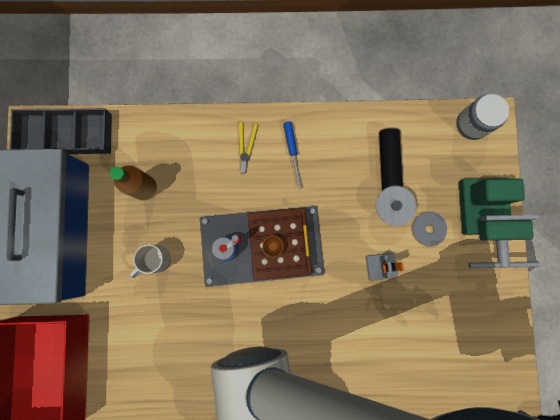

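View pics/side0.png

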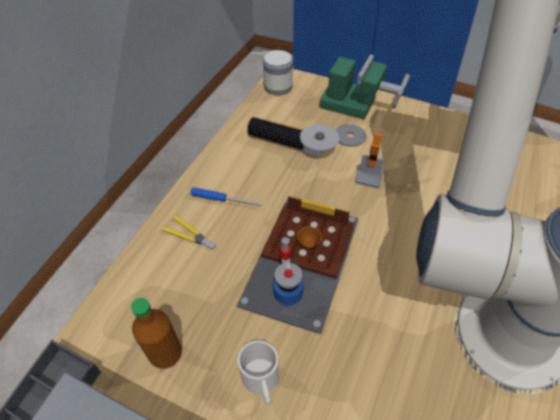

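Top view: blade and clamp are at about (385,266), the jig spans (204,221) to (323,274) and is slightly rotated, and the crank pin points up and right from the boss at (227,247). Next I take closer looks with the wrist camera.

```bash
cat > b.py <<'E'
from h import *
print(np.array(vision.camera_info("wrist")["tool_from_camera"]).round(3).tolist())
def look(p,N,name):
    ctrl.move_ptp(p,down(-np.pi/2)); st=ctrl.observe()
    save(vision.snapshot("wrist"),name)
    print(st["time_s"],st["tool_pos"].__repr__())
    for k,v in tips("wrist",N,st).items(): print(k,v,[np.round(proj("wrist",st,x[1])[0]) for x in v])
    for n in ["clamp","blade_top","jig","lip_top","grip","crank"]:
        if n in N:
            r=vision.cut_out(n,"wrist")
            if r:
                m=r[0]["pixels"].astype(np.uint8); np.save("m_%s_%s.npy"%(n,name[:2]),m)
                c=max(cv2.findContours(m,0,2)[0],key=cv2.contourArea)
                print(n,"rect",r[0]["score"],cv2.minAreaRect(c),m.sum())
look([0.515,0.02,0.36],["lip_top","boss_top","hub_top","grip_mid","grip","crank","jig","bowl"],"w1.png")
look([0.44,-0.32,0.33],["clamp","blade_top"],"w0.png")
E
python3 b.py
```

```text
[[-0.001, -0.962, -0.273, 0.069], [1.0, -0.001, 0.001, 0.0], [-0.001, -0.273, 0.962, -0.132], [0.0, 0.0, 0.0, 1.0]]
4.025 array([0.51510108, 0.01941851, 0.35985984])
lip_top [(0.74, array([ 0.5288, -0.1095,  0.0778])), (0.65, array([0.4905, 0.3138, 0.0018]))] [array([375., 169.]), array([ 98., 186.])]
boss_top [(0.9, array([0.5102, 0.1092, 0.0564]))] [array([217., 180.])]
hub_top [(0.97, array([0.5145, 0.1087, 0.0932]))] [array([212., 181.])]
grip_mid [(0.69, array([0.5341, 0.0723, 0.0911])), (0.49, array([0.5372, 0.0749, 0.1073]))] [array([239., 166.]), array([235., 165.])]
grip [(0.56, array([0.5332, 0.075 , 0.0907]))] [array([237., 167.])]
crank [(0.83, array([ 0.5142,  0.1098, -0.0051])), (0.17, array([ 0.6951,  0.3535, -0.001 ]))] [array([224., 171.]), array([48., 46.])]
jig [(0.85, array([0.5199, 0.0094, 0.0022])), (0.22, array([ 0.5164, -0.0225,  0.0336]))] [array([286., 168.]), array([308., 173.])]
bowl [(0.72, array([ 0.5196, -0.0239,  0.0307]))] [array([308., 171.])]
jig rect 0.7 ((284.327392578125, 164.08377075195312), (130.45335388183594, 228.91676330566406), 85.91438293457031) 26532
lip_top rect 0.87 ((284.8607482910156, 164.44354248046875), (129.2077178955078, 228.6533966064453), 85.50284576416016) 26369
grip rect 0.48 ((237.9638214111328, 162.7398223876953), (17.085886001586914, 13.789791107177734), 42.273685455322266) 146
crank rect 0.83 ((218.74966430664062, 179.54734802246094), (44.94285202026367, 62.40574264526367), 82.303955078125) 1960
5.9917 array([ 0.44047599, -0.31917466,  0.33014515])
clamp [(0.96, array([ 0.4532, -0.3285,  0.0994]))] [array([287., 176.])]
blade_top [(0.78, array([ 0.4568, -0.3296,  0.072 ]))] [array([288., 169.])]
clamp rect 0.68 ((290.03045654296875, 174.42637634277344), (28.356325149536133, 46.45307540893555), 85.91438293457031) 953
blade_top rect 0.69 ((287.4727478027344, 163.07647705078125), (46.26698303222656, 56.26607894897461), 83.04703521728516) 1566
```

```bash
python3 -c "
import cv2
a=cv2.imread('pics/w0.png')[110:230,220:360];b=cv2.imread('pics/w1.png')[80:250,160:420]
a=cv2.resize(a,None,fx=3,fy=3,interpolation=2);b=cv2.resize(b,(390,255),interpolation=2)
import numpy as np
c=np.zeros((600,800,3),np.uint8);c[:360,:420]=a
b=cv2.resize(cv2.imread('pics/w1.png')[100:220,185:395],(378*2,240),interpolation=2)
c[360:,:756]=b
cv2.imwrite('pics/c0.png',c)"
```

```text
(no output)
```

View pics/c0.png

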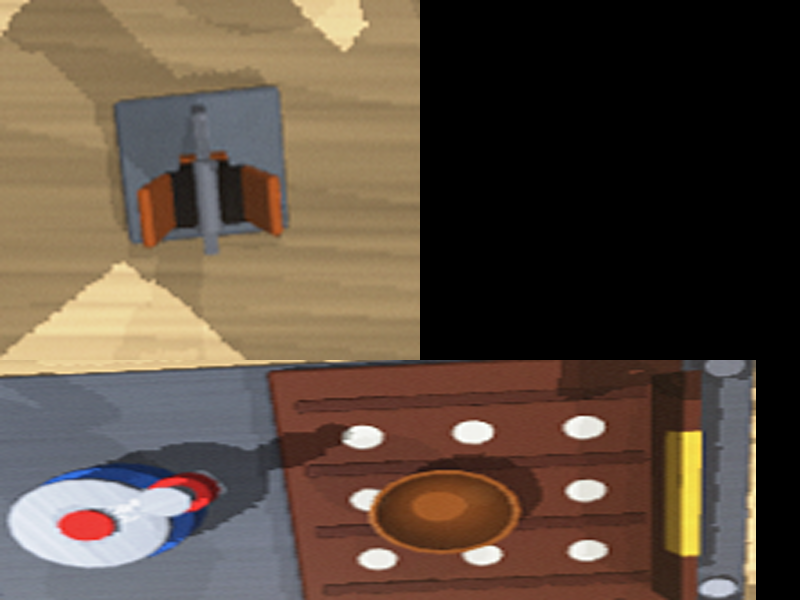

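The blade and clamp are rotated about +0.09 rad in yaw, with tail end faces near crop px (149,217) and (275,206). The lip's yellow mark is at about full-frame px (375,169), and the pin leans from the hub towards +x, -y. I compute these precisely and then squeeze the clamp.

```bash
cat > c.py <<'E'
from h import *
class S(dict): pass
def state(p): return {"tool_pos":np.array(p),"ee_rot":down(-np.pi/2)}
s0=state([0.44047599,-0.31917466,0.33014515]); s1=state([0.51510108,0.01941851,0.35985984])
c=lambda u,v:[220+u/3,110+v/3]
P=at_z("wrist",s0,[c(149,217),c(275,206)],.142);print("tails",P,P.mean(0),np.linalg.norm(P[0]-P[1]))
d=P[0]-P[1];print("yaw tails",np.arctan2(-d[0],d[1]))
B=at_z("wrist",s0,[c(198,108),c(211,250)],.075);d=B[0]-B[1];print("blade",B,B.mean(0),np.linalg.norm(d),np.arctan2(d[1],d[0]))
F=at_z("wrist",s0,[c(115,102),c(277,86),c(287,228),c(135,243)],.014);print("foot",F,F.mean(0))
im=cv2.imread("pics/w1.png");h=cv2.cvtColor(im,cv2.COLOR_BGR2HSV)
m=cv2.inRange(h,(22,150,110),(35,255,255));m[:,:350]=0;m[:,400:]=0;m[:110]=0;m[230:]=0
ct=max(cv2.findContours(m,0,2)[0],key=cv2.contourArea);r=cv2.boxPoints(cv2.minAreaRect(ct));print(r)
Y=at_z("wrist",s1,r,.075);print("yellow",Y,Y.mean(0))
mj=np.load("m_jig_w1.npy");ct=max(cv2.findContours(mj,0,2)[0],key=cv2.contourArea);r=cv2.boxPoints(cv2.minAreaRect(ct))
J=at_z("wrist",s1,r,.012);print("jig",J,J.mean(0))
E
python3 c.py
```

```text
tails [[ 0.45262417 -0.30868584  0.142     ]
 [ 0.45649546 -0.35303     0.142     ]] [ 0.45455982 -0.33085792  0.142     ] 0.04451283053965135
yaw tails 0.08708029072791232
blade [[ 0.4860959  -0.32712552  0.075     ]
 [ 0.42622015 -0.33300838  0.075     ]] [ 0.45615803 -0.33006695  0.075     ] 0.06016405836473826 0.09793689060623915
foot [[ 0.48515444 -0.28871807  0.014     ]
 [ 0.49251635 -0.36581046  0.014     ]
 [ 0.42411514 -0.37270987  0.014     ]
 [ 0.41660851 -0.29728522  0.014     ]] [ 0.45459861 -0.33113091  0.014     ]
[[372.89127 196.97984]
 [374.00162 135.90913]
 [379.72702 136.01323]
 [378.61667 197.08394]]
yellow [[ 0.48909927 -0.11075472  0.075     ]
 [ 0.571785   -0.10536473  0.075     ]
 [ 0.57163731 -0.11293439  0.075     ]
 [ 0.48894142 -0.11875095  0.075     ]] [ 0.53036575 -0.1119512   0.075     ]
jig [[ 0.61129427  0.18852486  0.012     ]
 [ 0.6336475  -0.14776682  0.012     ]
 [ 0.43420052 -0.18332962  0.012     ]
 [ 0.40606913  0.19431892  0.012     ]] [0.52130285 0.01293684 0.012     ]
```

```bash
cat > d.py <<'E'
from h import *
q=down(-np.pi/2+.092);p=np.array([.4545,-.3305,0])
ctrl.grip(0.085,30)
ctrl.move_ptp(p+[0,0,.21],q); ctrl.line_to(p+[0,0,.120],v=.12)
s=ctrl.observe();print(s["time_s"],s["wrist_force"])
ctrl.grip(0.03,30)
s=ctrl.observe();print(s["time_s"],s["tool_pos"],s["wrist_force"],s["moment"],s["width"],s["grasp_force"])
save(vision.snapshot("side"),"s1.png");save(vision.snapshot("wrist"),"w2.png")
for c in["side","wrist"]:print(tips(c,["clamp"],s))
a=cv2.imread("pics/s1.png")[100:210,310:450];b=cv2.imread("pics/w2.png")
cv2.imwrite("pics/c1.png",np.hstack([cv2.resize(a,(400,314)),cv2.resize(b,(400,314))]))
E
python3 d.py
```

```text
7.9167 [-0.46102248 -0.29458543 -0.66830581]
8.4333 [ 0.45449227 -0.33051391  0.12005037] [ 0.67714577 -0.24170799 -1.19470141] [ 0.06118237 -0.0381122   0.01439118] 0.033383892257122065 36.185755133628845
{'clamp': [(0.59, array([ 0.4495, -0.3268,  0.0921]))]}
{'clamp': [(0.88, array([ 0.4535, -0.3284,  0.0921]))]}
```

View pics/c1.png

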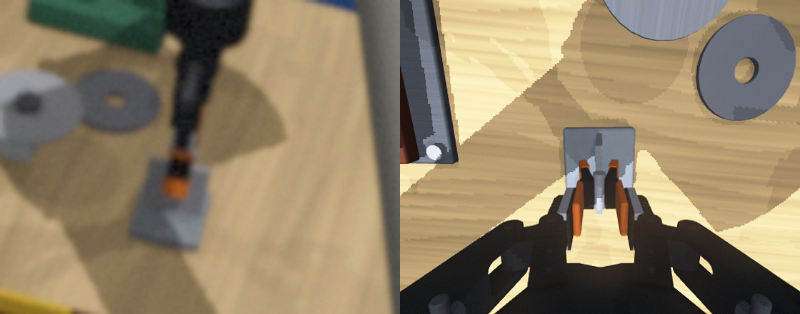

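The tails are squeezed to 33.4 mm, so the clamp is open on its stop, held evenly and clear of the blade. I lift it and measure the pivot's offset in the hand.

```bash
cat > e.py <<'E'
from h import *
ctrl.line_to([.4545,-.3305,.20],v=.12)
q=down(-np.pi/2+.070)
ctrl.line_to([.530,-.111,.20],ori=q,v=.2)
s=ctrl.observe();print(s["time_s"],s["tool_pos"],s["wrist_force"],s["moment"],s["width"],s["grasp_force"])
save(vision.snapshot("side"),"s2.png");save(vision.snapshot("wrist"),"w3.png");vision.snapshot("top")
for c in["side","wrist","top"]:print(c,tips(c,["clamp","lip_top"],s))
a=cv2.imread("pics/s2.png")[120:260,240:400];b=cv2.imread("pics/w3.png")[100:340,150:430]
cv2.imwrite("pics/c2.png",np.hstack([cv2.resize(a,(400,350)),cv2.resize(b,(400,350))]))
E
python3 e.py
```

```text
10.7583 [ 0.52975298 -0.11165841  0.19989846] [ 0.4059739  -0.13807389 -0.77066035] [-0.01187588  0.01910321  0.03400957] 0.033427175862994624 36.19193494319916
side {'clamp': [(0.72, array([ 0.5553, -0.4733, -0.0044]))], 'lip_top': [(0.93, array([ 0.5305, -0.109 ,  0.073 ]))]}
wrist {'clamp': [(0.67, array([ 0.5299, -0.1072,  0.1713]))], 'lip_top': [(0.77, array([ 0.5295, -0.1103,  0.075 ])), (0.39, array([ 0.514 ,  0.1068, -0.0045]))]}
top {'clamp': [(0.23, array([ 0.7809, -0.0841,  0.001 ]))], 'lip_top': []}
```

View pics/c2.png

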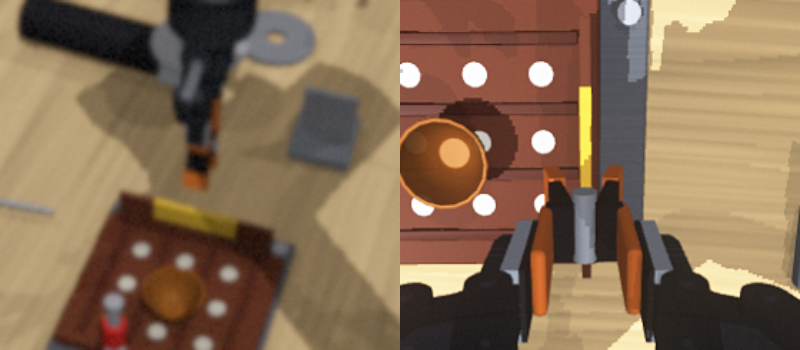

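The clamp is held open with its jaws straddling the lip line (lip at crop px ~586, jaw gap 548–614). The pivot is 28 mm below the TCP, the same as on the blade. I lower and release.

```bash
cat > f.py <<'E'
from h import *
q=down(-np.pi/2+.070)
ctrl.line_to([.530,-.1105,.122],ori=q,v=.1)
s=ctrl.observe();print(s["time_s"],s["tool_pos"],s["wrist_force"],s["width"])
ctrl.grip(0.085,30)
s=ctrl.observe();print(s["time_s"],s["wrist_force"],s["width"])
ctrl.line_to([.530,-.1105,.215],v=.15)
ctrl.move_ptp([.49,.06,.31],down(-np.pi/2))
s=ctrl.observe();print(s["time_s"],s["tool_pos"])
save(vision.snapshot("side"),"s3.png");save(vision.snapshot("wrist"),"w4.png")
for c in["side","wrist"]:
  for k,v in tips(c,["clamp","lip_top","hub_top","grip_mid","grip","crank"],s).items():print(c,k,v,[np.round(proj(c,s,x[1])[0]) for x in v])
a=cv2.imread("pics/s3.png")[150:320,230:400];b=cv2.imread("pics/w4.png")[60:300,130:450]
cv2.imwrite("pics/c3.png",np.hstack([cv2.resize(a,(360,360)),cv2.resize(b,(440,360))]))
E
python3 f.py
```

```text
12.1417 [ 0.53032209 -0.11057639  0.12247049] [ 0.74164135 -0.91737327 -1.27229302] 0.03318341296705702
12.7 [-0.47895422 -0.81349855 -0.07330761] 0.08478692100076918
14.2833 [0.49003911 0.0593746  0.3090128 ]
side clamp [(0.9, array([ 0.5264, -0.1098,  0.1049]))] [array([320., 197.])]
side lip_top [(0.31, array([0.4914, 0.314 , 0.0013]))] [array([259., 376.])]
side hub_top [(0.93, array([0.5135, 0.1105, 0.089 ]))] [array([288., 273.])]
side grip_mid [(0.58, array([0.5399, 0.0714, 0.1067])), (0.52, array([ 0.7853, -0.0822,  0.0016]))] [array([285., 251.]), array([225., 200.])]
side grip [(0.48, array([0.5403, 0.0745, 0.0962]))] [array([284., 255.])]
side crank [(0.78, array([ 0.5161,  0.1122, -0.0044]))] [array([287., 295.])]
wrist clamp [(0.97, array([ 0.53  , -0.1112,  0.0997]))] [array([435., 153.])]
wrist lip_top [(0.74, array([ 0.5305, -0.1089,  0.0747])), (0.66, array([ 5.221e-01,  8.900e-03, -1.000e-04]))] [array([423., 151.]), array([315., 153.])]
wrist hub_top [(0.97, array([0.5148, 0.1094, 0.0935]))] [array([235., 167.])]
wrist grip_mid [(0.52, array([0.5375, 0.0725, 0.1066]))] [array([267., 147.])]
wrist grip [(0.61, array([0.5354, 0.0746, 0.0906]))] [array([266., 148.])]
wrist crank [(0.66, array([ 0.5121,  0.1136, -0.0012]))] [array([242., 160.])]
```

View pics/c3.png

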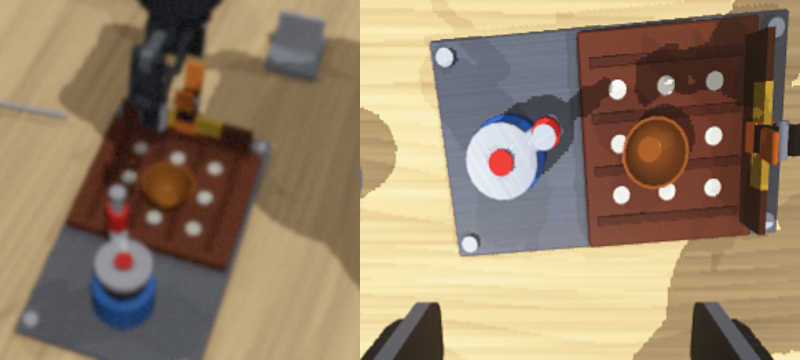

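The clamp sits on the middle of the lip mark, at crop (765,142), with the pivot at about z = 0.10 as it should be. Next I grip the red sleeve; axis ≈ (0.5135, 0.1115), sleeve ≈ (0.5373, 0.0739), radius 44.5 mm against 45 given.

```bash
cat > g.py <<'E'
from h import *
q=down(-np.pi/2)
p=np.array([.5373,.0739,0])
ctrl.grip(0.05,40)
ctrl.move_ptp(p+[0,0,.20],q); ctrl.line_to(p+[0,0,.111],v=.1)
def rep(t):
    s=ctrl.observe();print(t,round(s["time_s"],2),s["tool_pos"].round(4),s["wrist_force"].round(2),s["moment"].round(3),round(s["width"],4),round(s["grasp_force"],1));return s
rep("low")
ctrl.grip(0.015,40);rep("grip")
ctrl.line_to(p+[0,0,.115],v=.03);s=rep("lift")
save(vision.snapshot("side"),"s4.png");save(vision.snapshot("wrist"),"w5.png")
for c in["side","wrist"]:print(c,tips(c,["hub_top","grip_mid","crank"],s))
a=cv2.imread("pics/s4.png")[190:330,220:360];b=cv2.imread("pics/w5.png")
cv2.imwrite("pics/c4.png",np.hstack([cv2.resize(a,(330,330)),cv2.resize(b,(440,330))]))
E
python3 g.py
```

```text
low 17.02 [0.5377 0.0739 0.1116] [-0.12 -0.34  0.03] [-0.003 -0.025 -0.015] 0.0497 0.0
grip 17.38 [0.5374 0.0741 0.1114] [-1.47  2.76  4.96] [ 0.499  0.263 -0.044] 0.0207 38.9
lift 17.67 [0.5371 0.074  0.1151] [-1.05  3.52 -0.03] [ 0.573  0.227 -0.067] 0.0208 39.1
side {'hub_top': [(0.95, array([0.5153, 0.1122, 0.089 ]))], 'grip_mid': [(0.52, array([0.5368, 0.0785, 0.1085]))], 'crank': [(0.64, array([ 0.516 ,  0.1103, -0.0033])), (0.46, array([ 0.5171, -0.0187,  0.0312]))]}
wrist {'hub_top': [(0.83, array([0.5128, 0.1078, 0.0914]))], 'grip_mid': [(0.86, array([0.5347, 0.0742, 0.1111])), (0.73, array([ 0.5129,  0.1103, -0.003 ]))], 'crank': [(0.55, array([ 0.5146,  0.1084, -0.0046]))]}
```

View pics/c4.png

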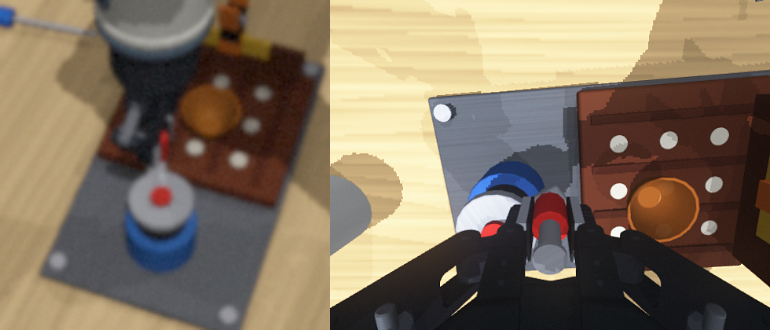

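The sleeve is gripped (crop px (550,215)), lifted 4 mm off the arm, and the hub shows clearly in the side view. I now swing backward in small steps, yielding to the radial force and watching force and hub height.

```bash
cat > k.py <<'E'
from h import *
import json,os
C0=np.array([.5135,.1115]);Rr=.045
D=json.load(open("st.json")) if os.path.exists("st.json") else {"off":[0,0]}
def step(phi,z,v=.06,k=.00025,look=False,pr=True):
    off=np.array(D["off"]);u=np.array([np.cos(phi),np.sin(phi)])
    ctrl.line_to([*(C0+off+Rr*u),z],v=v)
    s=ctrl.observe();f=s["wrist_force"];fr=f[:2]@u;ft=f[:2]@np.array([-u[1],u[0]])
    d=k*fr*u; D["off"]=(off+np.clip(d,-.001,.001)).tolist();json.dump(D,open("st.json","w"))
    hz=[]
    if look:
        img=vision.snapshot("side");r=vision.tip_of("hub_top","side")
        if r:
            T=campose("side",s);hz=(T[:3,:3]@np.array(r[0]["location"])+T[:3,3]).round(4).tolist()
    a=s["tool_pos"][:2]-C0-off
    if pr:print("%.2f t%.2f ang%.3f fr%.2f ft%.2f fz%.2f m%.2f"%(phi,s["time_s"],np.arctan2(a[1],a[0]),fr,ft,f[2],np.linalg.norm(s["moment"])),"w%.4f"%s["width"],np.round(np.array(D["off"])*1e3,2),hz,flush=True)
    return s,fr,ft,f[2],hz
E
cat > i.py <<'E'
from k import *
phi=-1.0
for i in range(5):
    phi+=.08
    s,fr,ft,fz,hz=step(phi,.115,look=True)
    if abs(ft)>10 or abs(fr)>15: print("big");break
E
python3 i.py
```

```text
-0.92 t18.32 ang-0.922 fr-6.30 ft1.43 fz-0.57 m1.09 w0.0206 [-0.95  1.  ] [0.5163, 0.1101, 0.0876]
-0.84 t18.67 ang-0.827 fr2.52 ft0.42 fz-1.36 m0.49 w0.0204 [-0.53  0.53] [0.5158, 0.111, 0.0908]
-0.76 t19.02 ang-0.755 fr1.75 ft0.92 fz0.03 m0.40 w0.0208 [-0.22  0.23] [0.5157, 0.1112, 0.0902]
-0.68 t19.37 ang-0.675 fr1.71 ft1.05 fz-0.91 m0.24 w0.0203 [ 0.11 -0.04] [0.5161, 0.1133, 0.0908]
-0.60 t19.72 ang-0.596 fr-1.38 ft1.38 fz-1.22 m0.29 w0.0206 [-0.17  0.16] [0.515, 0.1132, 0.0919]
```

```bash
cat > i2.py <<'E'
from k import *
phi=-.60;Z=[.09]
for i in range(22):
    phi+=.08
    s,fr,ft,fz,hz=step(phi,.115,look=True,k=.00015)
    if abs(ft)>10 or abs(fr)>15: print("big");break
    if hz and hz[2]<.0845: print("drop?");break
E
python3 i2.py
```

```text
-0.52 t20.07 ang-0.513 fr0.72 ft1.23 fz-0.47 m0.30 w0.0203 [-0.08  0.1 ] [0.456, -0.3314, 0.0757]
drop?
```

```bash
cat > i2.py <<'E'
from k import *
phi=-.52
for i in range(22):
    phi+=.08
    s,fr,ft,fz,hz=step(phi,.115,look=True,k=.00015)
    if abs(ft)>10 or abs(fr)>15: print("big");break
    if hz and np.hypot(hz[0]-.515,hz[1]-.111)<.02 and hz[2]<.0845: print("drop?");break
E
python3 i2.py
```

```text
-0.44 t20.42 ang-0.433 fr0.40 ft2.31 fz-0.82 m0.35 w0.0205 [-0.02  0.08] [0.7859, -0.0805, 0.001]
-0.36 t20.77 ang-0.354 fr2.16 ft1.85 fz-0.22 m0.38 w0.0204 [ 0.28 -0.04] [0.5158, 0.1101, 0.0922]
-0.28 t21.12 ang-0.275 fr2.26 ft1.67 fz-0.89 m0.31 w0.0206 [ 0.61 -0.13] [0.5163, 0.1101, 0.091]
-0.20 t21.47 ang-0.196 fr0.03 ft-0.03 fz0.69 m0.20 w0.0205 [ 0.61 -0.13] [0.5146, 0.1103, 0.0909]
-0.12 t21.82 ang-0.114 fr0.16 ft1.50 fz-0.65 m0.27 w0.0207 [ 0.64 -0.13] [0.5142, 0.1136, 0.0941]
-0.04 t22.17 ang-0.034 fr0.15 ft1.59 fz-1.14 m0.30 w0.0204 [ 0.66 -0.14] [0.5115, 0.1123, 0.0929]
0.04 t22.52 ang0.046 fr1.34 ft2.32 fz-0.55 m0.41 w0.0203 [ 0.86 -0.13] [0.5127, 0.1122, 0.0939]
0.12 t22.87 ang0.125 fr0.22 ft1.55 fz-1.66 m0.31 w0.0206 [ 0.89 -0.12] [0.5128, 0.1104, 0.0831]
drop?
```

```bash
cat > i3.py <<'E'
from k import *
step(.15,.115,look=True,k=0)
s=ctrl.observe();save(vision.snapshot("side"),"s5.png");print(tips("side",["hub_top","crank","grip_mid"],s))
vision.snapshot("wrist");print(tips("wrist",["hub_top"],s))
a=[cv2.resize(cv2.imread("pics/%s.png"%n)[220:320,240:340],(400,400)) for n in("s4","s5")]
cv2.imwrite("pics/c5.png",np.hstack(a))
E
python3 i3.py
```

```text
0.15 t23.22 ang0.149 fr1.34 ft-0.34 fz-0.18 m0.19 w0.0202 [ 0.89 -0.12] [0.5155, 0.108, 0.0798]
{'hub_top': [(0.92, array([0.514 , 0.1083, 0.0799]))], 'crank': [(0.83, array([ 0.5145,  0.11  , -0.0078])), (0.62, array([0.5596, 0.1196, 0.1093]))], 'grip_mid': [(0.58, array([0.5606, 0.1196, 0.1086]))]}
{'hub_top': [(0.86, array([0.5135, 0.1115, 0.0849]))]}
```

View pics/c5.png

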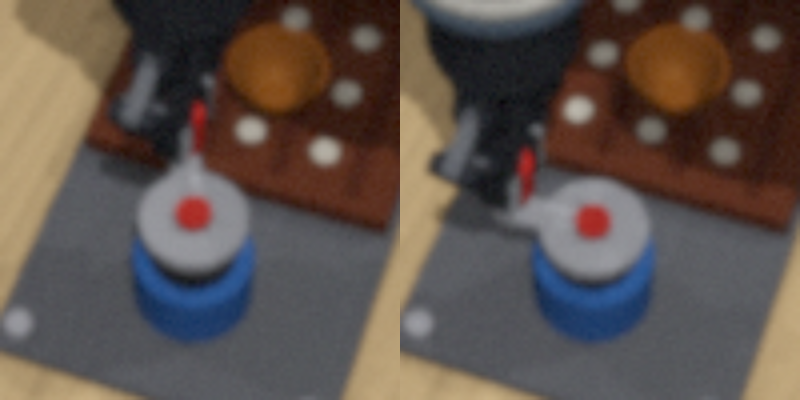

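The bolt has dropped: the black gap under the hub has closed up and the hub is about 10 mm lower, between 0.04 and 0.12 rad. Now one full turn forward from the drop.

```bash
cat > j.py <<'E'
from k import *
a0,a1=.15,-6.20;n=54
for i in range(1,n+1):
    phi=a0+(a1-a0)*i/n
    s,fr,ft,fz,hz=step(phi,.115-.005*i/n,k=.00012,look=i%9==0,pr=i%3==0)
    if abs(ft)>9 or abs(fr)>18 or abs(fz)>12: print("big",i,phi,fr,ft,fz);break
E
python3 j.py
```

```text
-0.20 t24.37 ang-0.214 fr-1.84 ft-2.41 fz-1.02 m0.66 w0.0206 [ 0.61 -0.07] []
-0.56 t25.12 ang-0.563 fr-2.76 ft-2.38 fz-0.60 m0.52 w0.0204 [-0.22  0.33] []
-0.91 t25.87 ang-0.919 fr-1.56 ft-2.58 fz-0.86 m0.46 w0.0208 [-0.53  0.64] [0.5173, 0.1109, 0.0804]
-1.26 t26.72 ang-1.274 fr-2.88 ft-1.88 fz-1.17 m0.58 w0.0206 [-0.72  1.12] []
-1.61 t27.47 ang-1.626 fr-2.73 ft-1.99 fz-1.15 m0.60 w0.0207 [-0.76  1.72] []
-1.97 t28.22 ang-1.980 fr0.13 ft-1.72 fz-0.03 m0.41 w0.0206 [-0.63  2.23] [0.4966, 0.0746, 0.0971]
-2.32 t29.07 ang-2.329 fr-0.72 ft-2.95 fz0.04 m0.51 w0.0206 [-0.39  2.56] []
-2.67 t29.82 ang-2.681 fr-0.88 ft-2.57 fz-0.05 m0.57 w0.0205 [0.16 2.94] []
-3.03 t30.57 ang-3.033 fr-1.24 ft-2.60 fz-0.87 m0.56 w0.0207 [0.67 3.06] [0.5132, 0.1119, 0.0741]
-3.38 t31.42 ang2.896 fr-1.54 ft-2.56 fz-1.28 m0.53 w0.0204 [1.22 3.  ] []
-3.73 t32.17 ang2.545 fr-1.22 ft-3.91 fz-1.03 m0.55 w0.0203 [1.71 2.75] []
-4.08 t32.92 ang2.191 fr-2.52 ft-1.92 fz-0.00 m0.49 w0.0205 [2.21 2.19] [0.5134, 0.1128, 0.0714]
-4.44 t33.77 ang1.835 fr-1.00 ft-2.69 fz-0.65 m0.51 w0.0206 [2.31 1.89] []
-4.79 t34.52 ang1.480 fr-0.67 ft-2.34 fz-1.06 m0.58 w0.0205 [2.36 1.26] []
-5.14 t35.27 ang1.129 fr-1.00 ft-2.61 fz-1.15 m0.56 w0.0205 [2.18 0.62] [0.5144, 0.1118, 0.0698]
-5.49 t36.12 ang0.779 fr-1.69 ft-2.79 fz-1.02 m0.62 w0.0201 [1.9  0.26] []
-5.85 t36.87 ang0.426 fr-1.82 ft-3.32 fz-0.75 m0.57 w0.0206 [ 1.34 -0.08] []
-6.20 t37.62 ang0.074 fr-2.39 ft-2.55 fz-1.00 m0.64 w0.0205 [ 0.89 -0.16] [0.5122, 0.1115, 0.0727]
```

```bash
cat > l.py <<'E'
from h import *
s=ctrl.observe();im=vision.snapshot("side");save(im,"s6.png");print(tips("side",["hub_top","crank","grip_mid","clamp","bowl"],s))
vision.snapshot("wrist");print(tips("wrist",["hub_top","grip_mid","clamp"],s))
print(s["time_s"],s["grasp_force"],s["joint_pos"])
cv2.imwrite("pics/c6.png",np.hstack([cv2.resize(cv2.imread("pics/s5.png")[220:320,240:340],(330,330)),cv2.resize(im[160:340,200:400,::-1],(440,330))]))
E
python3 l.py
```

```text
{'hub_top': [(0.78, array([0.5148, 0.1122, 0.0746]))], 'crank': [(0.69, array([ 0.5139,  0.1137, -0.0232])), (0.28, array([0.5574, 0.116 , 0.0947]))], 'grip_mid': [(0.36, array([0.5597, 0.1146, 0.1014]))], 'clamp': [(0.55, array([ 0.5296, -0.1105,  0.1028]))], 'bowl': [(0.82, array([ 0.5144, -0.0165,  0.0305]))]}
{'hub_top': [(0.98, array([0.5145, 0.1078, 0.075 ]))], 'grip_mid': [(0.79, array([0.5562, 0.1137, 0.1055]))], 'clamp': []}
37.7167 40.088236927986145 [ 9.81337997e-02  5.79585269e-01  1.62104583e+00 -2.96671152e-04
  9.41315228e-01  1.66924610e+00]
```

View pics/c6.png

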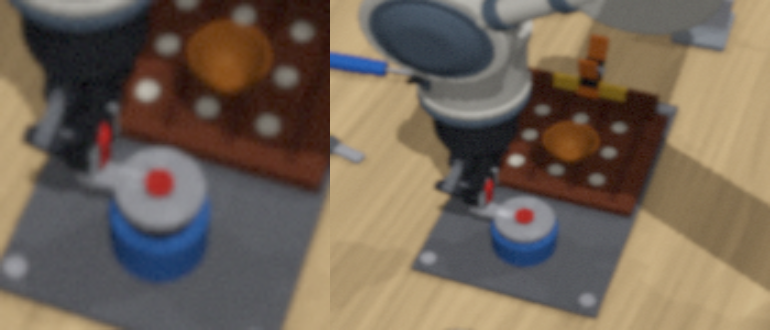

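The bolt sank a further 10 mm by the wrist camera (0.085 to 0.075), the sleeve is still held at the full-turn angle, and the clamp is on the lip mark at crop (592,70). I hand it in.

```bash
python3 -c "
from rig import ctrl
print(ctrl.hand_in())"
```

```text
the job is handed in; nothing more can be done
None
```

The job is handed in, though no verdict was returned: the clamp grips the middle of the lip's yellow mark, the bolt dropped into its thread and was turned one full turn forward, and the hand still holds the red sleeve, at about 38 s of the allowed 64 s.

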